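# Set the blue paint pots in shade order between black and white

### The arm

A 7-joint arm with a two-finger parallel gripper is mounted at the origin on the work surface. World frame = base frame: x ahead of the robot, y to its left, z up, the work surface at z = 0. Lengths are in m, angles in degrees, forces in N, time in s.
With the tool pointing down it reaches from about 0.425 to 0.875 m from the base axis. Payload 4.7 kg.
Tool frame: the origin (TCP) lies on the centre line of the jaws, within the pads' length; the fingertips stand 8 mm ahead of it and the grasp point (between the pads) lies 11 mm behind it; z points along the fingers, y is the direction in which the jaws open and shut (so a half turn about z gives the same grasp; the last joint's range is limited). The gripper opens to 87 mm and grips with 3 to 60 N. Pads are 19 mm wide; open, the fingers measure 117 mm over their backs; the gripper's body (75 mm by 190 mm) begins 51 mm behind the grasp point.
Start: joints at [-68.463, 18.392, -4.016, 83.108, 1.295, 78.541, -3.26], TCP at [0.23, 0.608, 0.231] pointing down, gripper open.
Joint ranges: [-163.93, 163.93], [-17.29, 119.83], [-79.2, 71.16], [3.27, 140.29], [-89.18, 269.18], [5.43, 117.66], [-154.24, 154.24]. Speed limits (degrees/s): [147.25, 147.25, 180, 180, 180, 180, 180].

### API

Orientations are given as [roll, pitch, yaw] about the fixed x, y, z axes, in that order (R = Rz(yaw) Ry(pitch) Rx(roll)).
In Python, from cell import env gives the robot as it stands. The module is installed in compiled form; this text tells all that it offers.
- The arm moves only by the tool move_arm, never from a script. Its argument "steps" is a list of rows, each a list of 2 entries, a list of its own where there are three numbers: the shift along the tool's x, y, z in m, then the turn about the tool's z in rad. A call has 1 to 20 rows; each row is the pose to reach, as a shift and turn from the pose commanded when the call began, along the tool's axes at that moment; what a row does not reach only later rows make up. A row lasts 1/8 s, in which the tool goes at most 62.5 mm and 10.7 degrees, less where a joint would pass 70% of its speed; a pose out of reach is approached as far as the arm can. A call with a gripper value outside its range is refused whole. "hand" is the closure, from -1 (fully open) to 1 (shut), set as the call begins (left out, the last holds). The fingers move at their own pace and stop on an object; "squeeze" is the grip in N (left out, the last holds). Time passes only in rows, so rows that repeat a pose let the fingers close. It gives the time, the measured TCP pose, the force and the opening at its end, in the units of the state.
- env.get_obs(): the state, without advancing time (a new reading comes with each control period).
- env.read_camera(name): name is "scene" or "top" or "wrist"; returns (picture, depth): 384x512x3 uint8, red, green, blue; 384x512 float32, m along the optical axis (not along the pixel's ray), 0 where there is no reading.
- env.calibration(name): a dict with "intrinsics" (3x3 intrinsics, pixels), "position" and "orientation" of the camera in the world; the wrist camera has in their place "mount" (4x4, takes a point from camera to tool coordinates, whose origin is the TCP and whose axes are the flange's). Camera axes: x right, y up, looking along -z (the intrinsics and any distortion apply to the point x, -y, -z); pixel columns grow to the right and rows downward; lengths in m; the calibration is good to about 2 mm. The wrist camera is an equidistant fisheye: a pixel r from the principal point sees the ray r / f radians off the axis. A picture is of the moment at which its call begins: read the wrist's pose just before it. calibration takes no time and is no camera call.
- env.sign_off(): hands the job in, once; it reports no verdict.
Trained networks look in the newest picture that a camera, given by its name, has taken for a name from the list of things; names that differ only in an ending like _2 or _b are one class to them, and where a whole thing is asked for, a point or a joint stands for the part that bears it (a point fixed in the world has none). Each returns a list of dicts, best first, with "conf" (0 to 1); they miss things now and then, are a little off and sometimes report something else, mostly with a low value. They report only what shows in the picture. A call takes as long as a camera call. They do not tell look-alikes from the thing itself.
- env.cut_out(camera, query): "region" (384x512 bool, what is visible of it) and "uv" ([column, row] in pixels, amid what is visible of it).
The state is a dict: "time_s": time; "qpos": joint angles; "joint_velocities": joint speeds; "effort": joint torques, N m; "tool_pos": TCP position; "tool_rot": TCP orientation; "force": force on the tool from outside, world axes, zero at the start; "wrist_torque": the same for the moment, N m; "grip_width": finger opening in m.
Only numpy, scipy, OpenCV 4.12 (cv2) and the standard library are available. Lean on these libraries where they do the work, as an engineer would, in place of code of your own. Each camera call takes 0.05 s, during which the arm holds its last target. There are 200 camera calls.

### The job

The painter's pot rack has only its black pot at one end and its white pot at the other. Stand the four blue pots on the four empty cork discs, one to a disc, so that the row runs step by step from dark to light, from the black pot to the white pot. Keep all pots upright, and leave the black and white pots, the phone, the palette dish and the tape roll where they are.

Things in the scene. Friction and masses are not known exactly. Their poses are not given: they have to be found in the camera images.
- pot_navy_c (a point): Loose paint pot, very dark navy blue, the darkest of the four blues: a closed round jar, white with a broad band and a screw cap in that colour. 36 mm diameter, 52 mm high, 40 to 85 g; stands upright on the table at the start. This point is the pot's centre, 26 mm above its underside; its z axis points to the cap.
- pot_blue_c (a point): Loose paint pot, strong mid blue, the second darkest: a closed round jar, white with a broad band and a screw cap in that colour. 36 mm diameter, 52 mm high, 40 to 85 g; stands upright on the table at the start. This point is the pot's centre, 26 mm above its underside; its z axis points to the cap.
- pot_sky_c (a point): Loose paint pot, light sky blue, the second lightest: a closed round jar, white with a broad band and a screw cap in that colour. 36 mm diameter, 52 mm high, 40 to 85 g; stands upright on the table at the start. This point is the pot's centre, 26 mm above its underside; its z axis points to the cap.
- pot_pale_c (a point): Loose paint pot, very pale blue, the lightest of the four: a closed round jar, white with a broad band and a screw cap in that colour. 36 mm diameter, 52 mm high, 40 to 85 g; stands upright on the table at the start. This point is the pot's centre, 26 mm above its underside; its z axis points to the cap.
- rack: Fixed dark wood pot rack: board 80 x 376 x 16 mm (x, y, z), cheeks 10 mm thick, 34 mm high at both ends, 4 mm lips on the long edges. Six flush cork discs, 48 mm wide, in a row at x = 0, y = -155, -93, -31, 31, 93, 155 mm. Origin: centre of underside, y along the row. The end discs carry the black and white pots (either way round), the inner four are empty. A pot on a disc has its centre at z = 42 mm.
- pot_black_c (a point): Loose paint pot with black cap and band, same size as the blue ones (36 mm diameter, 52 mm high), standing on one end disc of the rack; marks the dark end of the row. Stays where it is. This point is its centre, 26 mm above its underside.
- pot_white_c (a point): Loose paint pot with white cap and band, same size as the blue ones (36 mm diameter, 52 mm high), standing on one end disc of the rack; marks the light end of the row. Stays where it is. This point is its centre, 26 mm above its underside.
- phone: Bystander: black phone lying flat on the table to the left of the rack, 150 x 72 x 9 mm (x, y, z). Origin: centre of its underside.
- palette: Bystander: round white porcelain palette dish with seven shallow wells, 112 mm diameter, 11 mm high, to the right of the rack. Origin: centre of its underside.
- tape: Bystander: roll of tan masking tape lying flat, to the right of the rack, 92 mm outer diameter, 24 mm high. Origin: centre of its underside.
Mind the look-alikes: they are no part of the job. What is shaped like the part that bears pot_sky_c but yellow is not meant. What is shaped like the part that bears pot_navy_c but red is not meant.

How it is judged (in metres and radians):
At the end, for the whole second after the job is handed in: From the black pot to the white pot the inner discs carry navy, mid blue, sky and pale pot, each within 12 mm of its disc's centre along and across the rack, upright within 0.1 rad on the board; black and white still on their end discs; all released and at rest (((y of pot_black_c in the frame of rack between 0.14 and 0.17 m and y of pot_white_c in the frame of rack between -0.17 and -0.14 m and y of pot_navy_c in the frame of rack between 0.081 and 0.105 m and y of pot_blue_c in the frame of rack between 0.019 and 0.043 m and y of pot_sky_c in the frame of rack between -0.043 and -0.019 m and y of pot_pale_c in the frame of rack between -0.105 and -0.081 m) or (y of pot_black_c in the frame of rack between -0.17 and -0.14 m and y of pot_white_c in the frame of rack between 0.14 and 0.17 m and y of pot_navy_c in the frame of rack between -0.105 and -0.081 m and y of pot_blue_c in the frame of rack between -0.043 and -0.019 m and y of pot_sky_c in the frame of rack between 0.019 and 0.043 m and y of pot_pale_c in the frame of rack between 0.081 and 0.105 m)) and x of pot_navy_c in the frame of rack between -0.012 and 0.012 m and z of pot_navy_c in the frame of rack between 0.036 and 0.048 m and angle between each of pot_navy_c, pot_blue_c, pot_sky_c, pot_pale_c, pot_black_c, pot_white_c's own z axis and vertical below 0.1 rad and linear speed of each of pot_navy, pot_blue, pot_sky, pot_pale, pot_black, pot_white below 0.02 m/s and x of pot_blue_c in the frame of rack between -0.012 and 0.012 m and z of pot_blue_c in the frame of rack between 0.036 and 0.048 m and x of pot_sky_c in the frame of rack between -0.012 and 0.012 m and z of pot_sky_c in the frame of rack between 0.036 and 0.048 m and x of pot_pale_c in the frame of rack between -0.012 and 0.012 m and z of pot_pale_c in the frame of rack between 0.036 and 0.048 m and x of pot_black_c in the frame of rack between -0.012 and 0.012 m and z of pot_black_c in the frame of rack between 0.036 and 0.048 m and x of pot_white_c in the frame of rack between -0.012 and 0.012 m and z of pot_white_c in the frame of rack between 0.036 and 0.048 m); the robot touches nothing.
It fails at once if a pot is tipped over (more than 0.6 rad from upright) (angle between any of pot_navy_c, pot_blue_c, pot_sky_c, pot_pale_c, pot_black_c, pot_white_c's own z axis and vertical above 0.6 rad).
It fails at once if the black or the white pot is moved by more than 12 mm (distance of any of pot_black_c, pot_white_c from where it was at the start of the episode above 0.012 m).
It fails at once if the phone, the palette dish or the tape roll is moved by more than 15 mm (distance of any of phone, palette, tape from where it was at the start of the episode above 0.015 m).
It also fails if it takes over 96 s, if anything falls off the work surface, if the arm or the gripper's body presses on something with over 40 N, if the wrist force passes 120 N, or if a joint passes its speed limit or range.

## Working session

There is one attempt and no reset: what is moved stays moved. The work goes in short steps, Python scripts to look and compute and a tool call to move; the robot and the scene stay as the last step left them, time stands still between calls to the robot, and variables do not carry over. Pictures are saved under pics/ and viewed, about 12 in all and at most 16, crops included, and the job is handed in when it is done.

Besides the shell and the picture viewer there is one more tool, called after "Emit:" as name(argument=value, ...), one argument or row to a line, values as JSON. move_arm: Moves the arm, as the interface text tells. Its arguments: {"type":"object","properties":{"steps":{"type":"array"},"hand":{"type":"number"},"squeeze":{"type":"number"}},"required":["steps"]}

```bash
mkdir -p pics; ls; python3 - <<'E'
from cell import env
import cv2, numpy as np
o=env.get_obs();print({k:np.round(v,3) for k,v in o.items()})
for n in("scene","top"):
    p,d=env.read_camera(n);cv2.imwrite(f"pics/{n}0.png",p[:,:,::-1]);print(n,env.calibration(n))
print(env.calibration("wrist"))
E
```

```text
pics
{'time_s': np.float64(0.0), 'qpos': array([-68.464,  18.439,  -4.014,  83.175,   1.296,  78.54 ,  -3.258]), 'joint_velocities': array([-0.055, -0.026, -0.035, -0.06 ,  0.006,  0.125,  0.039]), 'effort': array([ 1.0000e-03, -4.9128e+01, -4.0300e-01, -3.1252e+01, -6.4000e-02,
        4.4000e-02,  0.0000e+00]), 'tool_pos': array([0.23 , 0.607, 0.229]), 'tool_rot': array([-1.79892e+02,  7.00000e-03,  1.59275e+02]), 'force': array([-0.38 , -0.313, -0.343]), 'wrist_torque': array([ 0.009, -0.052, -0.038]), 'grip_width': np.float64(0.087)}
scene {'intrinsics': array([[486.70888434,   0.        , 253.74446051],
       [  0.        , 486.70888434, 190.08807222],
       [  0.        ,   0.        ,   1.        ]]), 'position': array([0.96279094, 0.82533544, 1.10522048]), 'orientation': array([ 41.13953608,  -0.53864728, 150.58484709])}
top {'intrinsics': array([[416.67873708,   0.        , 255.4783893 ],
       [  0.        , 416.67873708, 192.08985591],
       [  0.        ,   0.        ,   1.        ]]), 'position': array([ 0.43120733, -0.00415072,  1.10096932]), 'orientation': array([  3.60561243,   1.04703615, -88.50349337])}
{'intrinsics': array([[297.31863964,   0.        , 252.50904544],
       [  0.        , 297.31863964, 195.87848273],
       [  0.        ,   0.        ,   1.        ]]), 'mount': array([[-1.09108334e-03,  9.66830544e-01,  2.55416344e-01,
         7.08962969e-02],
       [ 9.99999380e-01,  1.11173773e-03,  6.35067634e-05,
         2.72363305e-04],
       [-2.22555709e-04,  2.55416255e-01, -9.66831158e-01,
        -1.54049860e-01],
       [ 0.00000000e+00,  0.00000000e+00,  0.00000000e+00,
         1.00000000e+00]])}
```

View pics/top0.png

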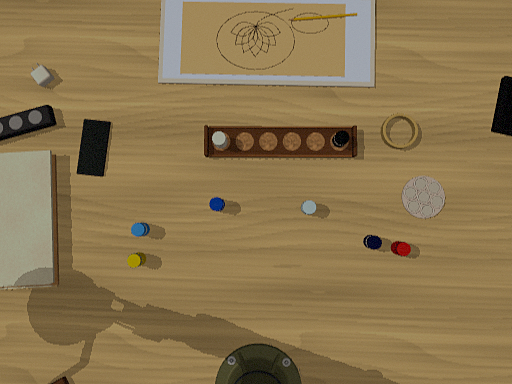

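View pics/scene0.png

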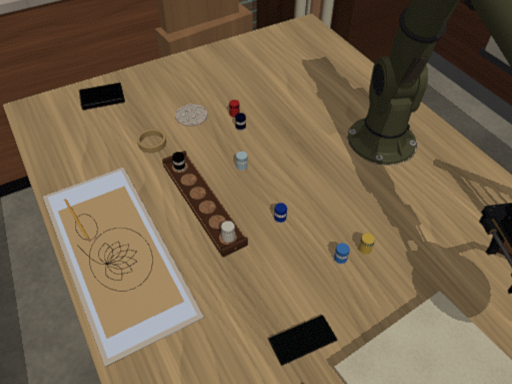

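The top view shows, left to right: white pot at (220,139) and black at (341,138) on the rack. The loose pots are mid blue (217,204), pale (309,207), navy (373,242) next to the red look-alike (401,249), and sky (140,229) above the yellow look-alike (136,260). Next I'll measure them.

```bash
cat > h.py <<'E'
from cell import env
import cv2, numpy as np
from scipy.spatial.transform import Rotation as R
def cloud(cam,d):
    c=env.calibration(cam);K=c["intrinsics"]
    v,u=np.mgrid[:384,:512]
    P=np.stack([(u-K[0,2])/K[0,0]*d,-(v-K[1,2])/K[1,1]*d,-d],-1)
    return P@R.from_euler("xyz",c["orientation"],degrees=True).as_matrix().T+c["position"]
def circ(P,d,uv,z,rad=14,tol=.008):
    """centre of cap top around pixel uv with height near z"""
    v,u=np.mgrid[:384,:512]
    m=(np.hypot(u-uv[0],v-uv[1])<rad)&(d>0)&(abs(P[...,2]-z)<tol)
    q=P[m];c,r=cv2.minEnclosingCircle(q[:,:2].astype(np.float32))
    return np.round(np.r_[q[:,:2].mean(0),q[:,2].mean(),c,r,len(q)],4)
E
python3 - <<'E'
from h import *
px=dict(white=(220,139),black=(341,138),blue=(217,204),pale=(309,207),navy=(373,242),sky=(140,229),red=(401,249),yellow=(136,260))
p,d=env.read_camera("top");P=cloud("top",d)
for n,uv in px.items(): print(n,circ(P,d,uv,.068 if n in("white","black") else .052), p[uv[1],uv[0]])
for q in("pot_navy_c","pot_blue_c","pot_sky_c","pot_pale_c","pot_black_c","pot_white_c","rack"):
    print(q,[(np.round(x["uv"]),round(x["conf"],2),int(x["region"].sum())) for x in env.cut_out("top",q)])
v,u=np.mgrid[:384,:512]
# rack board level
m=(u>204)&(u<358)&(v>122)&(v<160)&(abs(P[...,2]-.018)<.007)
q=P[m][:,:2].astype(np.float32);print(cv2.minAreaRect(q),q.mean(0),P[m][:,2].mean())
m=(u>380)&(u<420)&(v>110)&(v<155)&(P[...,2]>.012);print("tape",P[m].mean(0))
t=(u>60)&(u<500)&(v>300)&(v<320)&(d>0);print("table z",np.median(P[t][:,2]), np.median(P[165:180,240:300,2]))
E
```

```text
white [6.283e-01 1.128e-01 6.810e-02 6.290e-01 1.130e-01 1.740e-02 1.520e+02] [159 161 145]
black [ 6.378e-01 -1.950e-01  6.780e-02  6.384e-01 -1.959e-01  1.780e-02
  1.590e+02] [0 0 0]
blue [4.647e-01 1.160e-01 5.220e-02 4.646e-01 1.164e-01 1.820e-02 1.510e+02] [ 12  47 122]
pale [ 4.624e-01 -1.182e-01  5.210e-02  4.627e-01 -1.187e-01  1.800e-02
  1.540e+02] [140 156 157]
navy [ 3.784e-01 -2.817e-01  5.200e-02  3.782e-01 -2.829e-01  1.840e-02
  1.680e+02] [ 7  6 39]
sky [3.947e-01 3.112e-01 5.200e-02 3.945e-01 3.117e-01 1.760e-02 1.590e+02] [ 39 103 153]
red [ 3.641e-01 -3.533e-01  5.230e-02  3.640e-01 -3.534e-01  1.790e-02
  1.670e+02] [145   0   0]
yellow [3.172e-01 3.178e-01 5.200e-02 3.172e-01 3.188e-01 1.770e-02 1.580e+02] [161 142   0]
pot_navy_c [(array([400., 247.]), 0.66, 256), (array([372., 239.]), 0.45, 234), (array([422., 198.]), 0.44, 1445)]
pot_blue_c [(array([340., 139.]), 0.3, 191)]
pot_sky_c [(array([ 94., 149.]), 0.65, 1486), (array([139., 232.]), 0.52, 219), (array([136., 261.]), 0.5, 204)]
pot_pale_c [(array([307., 207.]), 0.53, 192)]
pot_black_c [(array([342., 140.]), 0.77, 220), (array([139., 230.]), 0.75, 249)]
pot_white_c [(array([220., 140.]), 0.59, 215)]
rack [(array([279., 142.]), 0.78, 4305)]
((0.6328442096710205, -0.03982304036617279), (0.0794699415564537, 0.38453418016433716), 1.3117125034332275) [ 0.6326551  -0.04270546] 0.016817351230516735
tape [ 0.66294207 -0.34673578  0.0435059 ]
table z 0.0005422663464478283 0.0003515312950809202
```

Emit:
move_arm(
  steps=[
    [[-0.259, -0.219, 0.1], 1.209],
    [[-0.259, -0.219, 0.1], 1.209],
    [[-0.259, -0.219, 0.1], 1.209],
    [[-0.259, -0.219, 0.1], 1.209],
    [[-0.259, -0.219, 0.1], 1.209],
    [[-0.259, -0.219, 0.1], 1.209],
    [[-0.259, -0.219, 0.1], 1.209],
    [[-0.259, -0.219, 0.1], 1.209],
    [[-0.259, -0.219, 0.1], 1.209],
    [[-0.259, -0.219, 0.1], 1.209],
  ],
  hand=-0.4,
  squeeze=15,
)

```text
time_s: 1.75
tool_pos: [0.3945, 0.3121, 0.1308]
tool_rot: [180.0, -0.0, 90.1]
force: [0.4, -0.2, -0.2]
grip_width: 0.0609
```

```bash
python3 - <<'E'
from h import *
p,d=env.read_camera("top");P=cloud("top",d)
hsv=cv2.cvtColor(p,cv2.COLOR_RGB2HSV)
for (u0,v0) in((245,141),(268,141),(291,141),(316,141)):
    print(p[v0,u0],p[v0,u0-13 if u0>250 else u0+12],end=' ')
v,u=np.mgrid[:384,:512]
roi=(u>228)&(u<332)&(v>128)&(v<155)
g,_=cv2.threshold(p[...,1][roi].reshape(-1,1),0,255,cv2.THRESH_OTSU);print("otsu",g)
m=(roi&(p[...,1]>g)).astype(np.uint8)
n,l,s,c=cv2.connectedComponentsWithStats(m)
for i in range(1,n):
    if s[i,4]>60:
        q=P[(l==i)&(abs(P[...,2]-.016)<.008)];print(s[i],q.mean(0),cv2.minEnclosingCircle(q[:,:2].astype(np.float32)))
o=env.get_obs();w,wd=env.read_camera("wrist");cv2.imwrite("pics/w1.png",w[:,:,::-1])
E
```

```text
[129  89  53] [78 38 14] [123  87  51] [76 41 19] [123  85  54] [70 37 12] [128  90  53] [78 46 20] otsu 69.0
[236 132  18  19 234] [0.63408297 0.04843022 0.01648826] ((0.633178174495697, 0.05076780170202255), 0.024685168638825417)
[259 132  19  19 263] [ 0.63435974 -0.01140683  0.01645867] ((0.6346833109855652, -0.011578585021197796), 0.02486855536699295)
[283 132  18  19 267] [ 0.63558797 -0.07350519  0.01657358] ((0.6358090043067932, -0.07248315960168839), 0.025157779455184937)
[306 132  19  19 264] [ 0.6370053  -0.13565044  0.01647171] ((0.637258768081665, -0.13509729504585266), 0.024550238624215126)
```

View pics/w1.png

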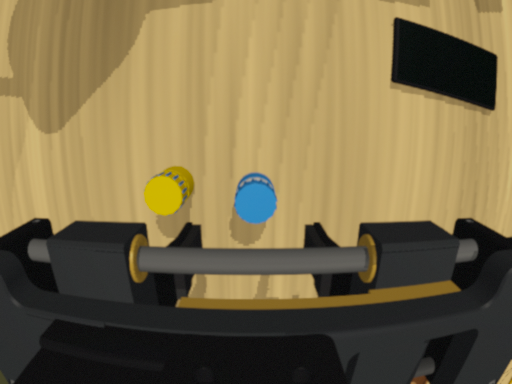

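The wrist view shows sky at (256,200), centred between the jaws (columns 195 to 315), with yellow at (167,192) clear of the left finger. The four discs measure 62 mm apart. Descending.

Emit:
move_arm(
  steps=[
    [[0.001, 0, 0.04], 0],
    [[0.001, 0, 0.08], 0],
    [[0.001, 0, 0.1], 0],
    [[0.001, 0, 0.112], 0],
    [[0.001, 0, 0.112], 0],
    [[0.001, 0, 0.112], 0],
  ],
)

```text
time_s: 2.6
tool_pos: [0.3955, 0.3131, 0.0196]
tool_rot: [179.9, -0.1, 90.0]
force: [0.7, 0.5, 0.1]
grip_width: 0.0607
```

Emit:
move_arm(
  steps=[
    [[0, 0, 0], 0],
    [[0, 0, 0], 0],
    [[0, 0, 0], 0],
    [[0, 0, 0], 0],
    [[0, 0, 0], 0],
  ],
  hand=1,
  squeeze=15,
)

```text
time_s: 3.22
tool_pos: [0.3951, 0.3126, 0.0189]
tool_rot: [180.0, -0.0, 90.0]
force: [0.2, -0.7, 2.8]
grip_width: 0.0358
```

Emit:
move_arm(
  steps=[
    [[0, 0, -0.04], 0],
    [[0, 0, -0.09], 0],
    [[-0.02, 0.015, -0.1], 0],
    [[-0.06, 0.044, -0.1], 0],
    [[-0.105, 0.077, -0.1], 0],
    [[-0.15, 0.11, -0.1], 0],
    [[-0.195, 0.143, -0.1], 0],
    [[-0.24, 0.176, -0.1], 0],
    [[-0.28, 0.206, -0.1], 0],
    [[-0.31, 0.228, -0.1], 0],
    [[-0.325, 0.24, -0.1], 0],
    [[-0.325, 0.24, -0.09], 0],
    [[-0.325, 0.24, -0.06], 0],
    [[-0.325, 0.24, -0.04], 0],
    [[-0.325, 0.24, -0.04], 0],
    [[-0.325, 0.24, -0.04], 0],
  ],
)

```text
time_s: 5.22
tool_pos: [0.6352, -0.0119, 0.0593]
tool_rot: [179.9, -0.0, 90.0]
force: [0.9, 0.2, -0.8]
grip_width: 0.0355
```

```bash
python3 - <<'E'
from h import *
for n in("scene","wrist"):
    p,d=env.read_camera(n)
    if n=="scene": p=cv2.resize(p[110:290,120:320],None,fx=3,fy=3)
    cv2.imwrite(f"pics/{n}2.png",p[:,:,::-1])
E
```

```text
(no output)
```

View pics/wrist2.png

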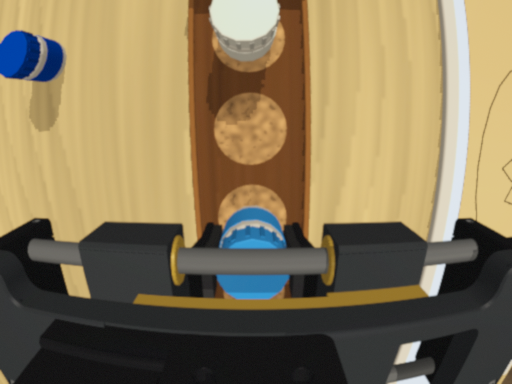

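View pics/scene2.png

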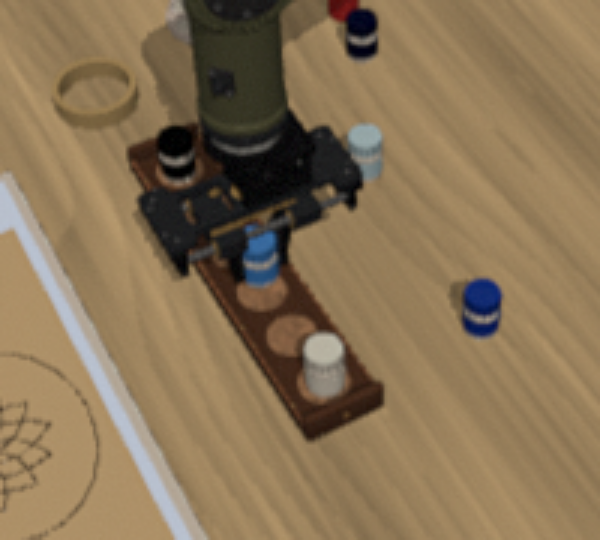

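The pot is upright and centred across the rack: pot column 253, rack edges 190 to 310. The empty neighbour disc is at (251,129). The 2–3 mm wrist/top bias is the same for pick and place, so it cancels. Lowering and releasing.

Emit:
move_arm(
  steps=[
    [[0, 0, 0.012], 0],
    [[0, 0, 0.02], 0],
    [[0, 0, 0.024], 0],
    [[0, 0, 0.024], 0],
    [[0, 0, 0.024], 0],
  ],
)

```text
time_s: 5.95
tool_pos: [0.6345, -0.0126, 0.0348]
tool_rot: [-179.9, -0.0, 90.0]
force: [-2.4, -1.1, 5.4]
grip_width: 0.0355
```

Emit:
move_arm(
  steps=[
    [[0, 0, 0], 0],
    [[0, 0, 0], 0],
    [[0, 0, 0], 0],
    [[0, 0, 0], 0],
  ],
  hand=-0.4,
)

```text
time_s: 6.45
tool_pos: [0.6349, -0.0125, 0.0344]
tool_rot: [180.0, 0.0, 90.0]
force: [0.6, 0.6, -0.6]
grip_width: 0.0597
```

Emit:
move_arm(
  steps=[
    [[0, 0, -0.04], 0],
    [[0, 0, -0.08], 0],
    [[0.02, -0.03, -0.08], 0],
    [[0.05, -0.07, -0.08], 0],
    [[0.08, -0.11, -0.08], 0],
    [[0.11, -0.15, -0.08], 0],
    [[0.1285, -0.17, -0.08], 0],
    [[0.1285, -0.17, -0.08], 0],
    [[0.1285, -0.17, -0.05], 0],
    [[0.1285, -0.17, -0.02], 0],
    [[0.1285, -0.17, 0.005], 0],
    [[0.1285, -0.17, 0.016], 0],
    [[0.1285, -0.17, 0.016], 0],
  ],
)

```text
time_s: 8.07
tool_pos: [0.4651, 0.1151, 0.0182]
tool_rot: [-180.0, 0.1, 89.9]
force: [-0.3, 0.3, -0.6]
grip_width: 0.0607
```

Emit:
move_arm(
  steps=[
    [[0, 0, 0], 0],
    [[0, 0, 0], 0],
    [[0, 0, 0], 0],
    [[0, 0, 0], 0],
    [[0, 0, 0], 0],
  ],
  hand=1,
)

```text
time_s: 8.7
tool_pos: [0.4653, 0.1161, 0.0191]
tool_rot: [179.9, -0.0, 90.0]
force: [-0.3, -0.0, 4.0]
grip_width: 0.0361
```

Emit:
move_arm(
  steps=[
    [[0, 0, -0.04], 0],
    [[0, 0, -0.09], 0],
    [[-0.02, 0.018, -0.1], 0],
    [[-0.055, 0.05, -0.1], 0],
    [[-0.09, 0.082, -0.1], 0],
    [[-0.125, 0.114, -0.1], 0],
    [[-0.16, 0.146, -0.1], 0],
    [[-0.18, 0.163, -0.1], 0],
    [[-0.189, 0.171, -0.1], 0],
    [[-0.189, 0.171, -0.1], 0],
    [[-0.189, 0.171, -0.08], 0],
    [[-0.189, 0.171, -0.05], 0],
    [[-0.189, 0.171, -0.03], 0],
    [[-0.189, 0.171, -0.02], 0],
    [[-0.189, 0.171, -0.016], 0],
    [[-0.189, 0.171, -0.016], 0],
    [[-0.189, 0.171, -0.016], 0],
  ],
)

```text
time_s: 10.82
tool_pos: [0.6365, -0.0731, 0.0352]
tool_rot: [179.9, 0.0, 90.0]
force: [-0.2, 0.5, 0.7]
grip_width: 0.0355
```

Emit:
move_arm(
  steps=[
    [[0, 0, 0], 0],
    [[0, 0, 0], 0],
    [[0, 0, 0], 0],
    [[0, 0, 0], 0],
  ],
  hand=-0.4,
)

```text
time_s: 11.32
tool_pos: [0.6358, -0.0731, 0.0346]
tool_rot: [180.0, -0.0, 90.0]
force: [-0.2, 0.2, -0.4]
grip_width: 0.0595
```

Emit:
move_arm(
  steps=[
    [[0, 0, -0.04], 0],
    [[0, 0, -0.08], 0],
    [[-0.005, -0.03, -0.08], 0],
    [[-0.015, -0.07, -0.08], 0],
    [[-0.03, -0.11, -0.08], 0],
    [[-0.04, -0.15, -0.08], 0],
    [[-0.045, -0.1735, -0.08], 0],
    [[-0.045, -0.1735, -0.08], 0],
    [[-0.045, -0.1735, -0.05], 0],
    [[-0.045, -0.1735, -0.02], 0],
    [[-0.045, -0.1735, 0.005], 0],
    [[-0.045, -0.1735, 0.016], 0],
    [[-0.045, -0.1735, 0.016], 0],
  ],
)

```text
time_s: 12.95
tool_pos: [0.4626, -0.118, 0.0182]
tool_rot: [-179.9, 0.0, 90.0]
force: [0.6, -0.2, -0.4]
grip_width: 0.0609
```

Emit:
move_arm(
  steps=[
    [[0, 0, 0], 0],
    [[0, 0, 0], 0],
    [[0, 0, 0], 0],
    [[0, 0, 0], 0],
    [[0, 0, 0], 0],
  ],
  hand=1,
)

```text
time_s: 13.58
tool_pos: [0.4629, -0.118, 0.0191]
tool_rot: [179.9, -0.0, 90.0]
force: [0.3, -0.1, 4.2]
grip_width: 0.0352
```

Emit:
move_arm(
  steps=[
    [[0, 0, -0.04], 0],
    [[0, 0, -0.09], 0],
    [[0.02, 0.02, -0.1], 0],
    [[0.05, 0.05, -0.1], 0],
    [[0.085, 0.086, -0.1], 0],
    [[0.12, 0.122, -0.1], 0],
    [[0.145, 0.147, -0.1], 0],
    [[0.162, 0.164, -0.1], 0],
    [[0.168, 0.171, -0.1], 0],
    [[0.168, 0.171, -0.1], 0],
    [[0.168, 0.171, -0.08], 0],
    [[0.168, 0.171, -0.05], 0],
    [[0.168, 0.171, -0.03], 0],
    [[0.168, 0.171, -0.02], 0],
    [[0.168, 0.171, -0.016], 0],
    [[0.168, 0.171, -0.016], 0],
    [[0.168, 0.171, -0.016], 0],
  ],
)

```text
time_s: 15.7
tool_pos: [0.634, 0.05, 0.0352]
tool_rot: [179.9, -0.0, 90.0]
force: [0.2, 0.3, -1.2]
grip_width: 0.0359
```

Emit:
move_arm(
  steps=[
    [[0, 0, 0], 0],
    [[0, 0, 0], 0],
    [[0, 0, 0], 0],
    [[0, 0, 0], 0],
  ],
  hand=-0.4,
)

```text
time_s: 16.2
tool_pos: [0.6334, 0.05, 0.0346]
tool_rot: [180.0, -0.0, 90.0]
force: [-0.1, -0.3, -0.1]
grip_width: 0.0594
```

Emit:
move_arm(
  steps=[
    [[0, 0, -0.04], 0],
    [[0, 0, -0.08], 0],
    [[-0.03, -0.023, -0.08], 0],
    [[-0.07, -0.054, -0.08], 0],
    [[-0.115, -0.088, -0.08], 0],
    [[-0.16, -0.123, -0.08], 0],
    [[-0.205, -0.158, -0.08], 0],
    [[-0.25, -0.192, -0.08], 0],
    [[-0.29, -0.223, -0.08], 0],
    [[-0.32, -0.246, -0.08], 0],
    [[-0.332, -0.2555, -0.08], 0],
    [[-0.332, -0.2555, -0.08], 0],
    [[-0.332, -0.2555, -0.05], 0],
    [[-0.332, -0.2555, -0.02], 0],
    [[-0.332, -0.2555, 0.005], 0],
    [[-0.332, -0.2555, 0.016], 0],
    [[-0.332, -0.2555, 0.016], 0],
  ],
)

```text
time_s: 18.32
tool_pos: [0.3782, -0.2811, 0.0181]
tool_rot: [-179.9, -0.0, 90.1]
force: [0.1, -0.2, -0.1]
grip_width: 0.0606
```

Emit:
move_arm(
  steps=[
    [[0, 0, 0], 0],
    [[0, 0, 0], 0],
    [[0, 0, 0], 0],
    [[0, 0, 0], 0],
    [[0, 0, 0], 0],
  ],
  hand=1,
)

```text
time_s: 18.95
tool_pos: [0.3783, -0.2822, 0.019]
tool_rot: [179.9, -0.0, 90.0]
force: [-0.8, 0.7, 5.0]
grip_width: 0.0355
```

Emit:
move_arm(
  steps=[
    [[0, 0, -0.04], 0],
    [[0, 0, -0.09], 0],
    [[0.01, 0.02, -0.1], 0],
    [[0.03, 0.054, -0.1], 0],
    [[0.055, 0.098, -0.1], 0],
    [[0.08, 0.142, -0.1], 0],
    [[0.105, 0.186, -0.1], 0],
    [[0.125, 0.222, -0.1], 0],
    [[0.14, 0.248, -0.1], 0],
    [[0.146, 0.2585, -0.1], 0],
    [[0.146, 0.2585, -0.1], 0],
    [[0.146, 0.2585, -0.08], 0],
    [[0.146, 0.2585, -0.05], 0],
    [[0.146, 0.2585, -0.03], 0],
    [[0.146, 0.2585, -0.02], 0],
    [[0.146, 0.2585, -0.016], 0],
    [[0.146, 0.2585, -0.016], 0],
    [[0.146, 0.2585, -0.016], 0],
  ],
)

```text
time_s: 21.2
tool_pos: [0.637, -0.1362, 0.0352]
tool_rot: [179.9, 0.0, 90.0]
force: [-1.0, -0.9, 0.0]
grip_width: 0.0356
```

Emit:
move_arm(
  steps=[
    [[0, 0, 0], 0],
    [[0, 0, 0], 0],
    [[0, 0, 0], 0],
    [[0, 0, 0], 0],
  ],
  hand=-0.4,
)

```text
time_s: 21.7
tool_pos: [0.6364, -0.136, 0.0346]
tool_rot: [180.0, -0.0, 90.0]
force: [0.4, -0.7, -0.2]
grip_width: 0.0595
```

Emit:
move_arm(
  steps=[
    [[0, 0, -0.04], 0],
    [[0, 0, -0.08], 0],
    [[0, 0, -0.12], 0],
    [[0.03, -0.05, -0.12], 0],
    [[0.06, -0.1, -0.12], 0],
    [[0.09, -0.14, -0.12], 0],
    [[0.12, -0.17, -0.12], 0],
    [[0.16, -0.19, -0.12], 0],
    [[0.21, -0.2, -0.12], 0],
    [[0.26, -0.2, -0.12], 0],
    [[0.31, -0.2, -0.12], 0],
    [[0.36, -0.2, -0.12], 0],
    [[0.4, -0.2, -0.12], 0],
    [[0.4, -0.2, -0.12], 0],
  ],
)

```text
time_s: 23.45
tool_pos: [0.4354, 0.2674, 0.1544]
tool_rot: [-180.0, -0.0, 90.3]
force: [-1.3, -1.6, 0.6]
grip_width: 0.0606
```

```bash
python3 - <<'E'
from h import *
p,d=env.read_camera("top");P=cloud("top",d)
cv2.imwrite("pics/top9.png",cv2.resize(p[90:290,60:460],None,fx=2,fy=2)[:,:,::-1])
v,u=np.mgrid[:384,:512]
m=((abs(P[...,2]-.068)<.006)&(u>200)&(u<360)&(v>120)&(v<165)).astype(np.uint8)
n,l,s,c=cv2.connectedComponentsWithStats(m)
for i in range(1,n):
    if s[i,4]>40: print(P[l==i].mean(0).round(4),s[i,4],np.median(p[l==i],0))
print(env.get_obs()["time_s"])
s,_=env.read_camera("scene");cv2.imwrite("pics/scene9.png",cv2.resize(s[110:290,120:320],None,fx=3,fy=3)[:,:,::-1])
E
```

```text
[0.6311 0.0492 0.0681] 152 [154. 170. 170.]
[ 0.6339 -0.0722  0.0679] 154 [  1.  49. 132.]
[ 0.6378 -0.1949  0.0679] 158 [2.5 4.  4.5]
[0.6286 0.1128 0.0676] 152 [176. 179. 163.]
[ 0.6316 -0.0122  0.0679] 154 [ 45. 117. 168.]
[ 0.6344 -0.1361  0.068 ] 152 [ 5. 11. 43.]
23.5
```

View pics/top9.png

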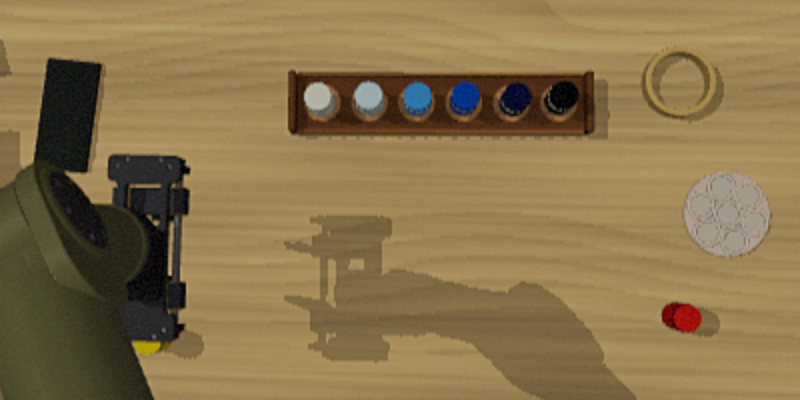

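View pics/scene9.png

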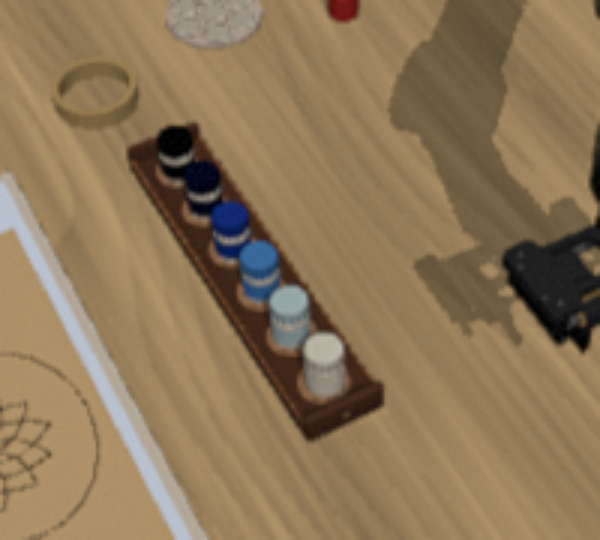

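The row is white (320,98), pale, sky, mid blue, navy, black (562,98), all upright. Each blue pot's cap measures within about 3 mm of its disc centre, and the arm is clear. Handing in.

```bash
python3 -c "
from cell import env
print(env.sign_off())"
```

```text
the job is handed in; nothing more can be done
None
```

The four blue pots now stand on the inner discs in the order black, navy, mid blue, sky, pale, white. I placed each one with a single grasp across the rack and handed the job in at about 23.5 s.

**Final checks:**
- **Position:** in the last top view each blue pot's cap was within about 3 mm of its disc centre.
- **Height:** all six caps were at about 0.068 m, the right height for pots standing on the board.
- **Other things:** the black and white pots stayed within 1 mm of their first measured position. The phone, palette dish and tape roll look unmoved in the pictures, but I did not measure them again. The gripper was open and clear of everything.

**Disagreements:**
- The wrist and top cameras differed by 2–3 mm along the row. The difference was the same when picking and placing, so it cancelled out.
- The trained networks' results were unreliable: for navy they preferred the red look-alike, they missed mid blue and confused sky with the phone. I identified the pots by colour and depth instead.

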